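# Dispense one counting-chamber case from the spring-slide magazine

## Task

Push the magazine's spring-loaded slide all the way to its stop by its black knob, once, so that the lowest counting-chamber case is driven out, then let go of the knob there so that the slide snaps back by itself. Lay (do not drop) the case that came out flat on the narrow holder, centred between its two end lips and along it; leave the other two cases in the magazine and do not shift the things standing near.

Things in the scene. Friction and masses are not known exactly. Their poses are not given: they have to be found in the camera images.
- magazine: Fixed aluminium case magazine 264 x 104 mm. Origin on the bench under the centre of its shaft (open-topped, 48 x 94 mm, 62 mm high); z up. The shaft holds three flat cases stacked. The lowest is driven out toward -x onto the bare deck (top 8 mm up, to x = -124 mm, open all round). Slide and knob lie on the +x side between two guides with rods (inner faces y = +-35 mm, 27 mm up, to x = 140 mm).
- eject_slide (a joint): Slide travel in m: 0 home, grows toward the magazine's -x, hard stop at 0.075. Return spring 3 N at home, 7.5 N at the stop, drag 12 N per m/s; let go at the stop it snaps home in about 0.3 s. At the stop the lowest case has been pushed out, its near long side about 31 mm clear of the shaft; the case stays there as the slide returns, and the cases above drop one place.
- knob_top (a point): Centre of the top of the slide's upright black knob, moves with it; axes as the magazine's. Home: 121 mm from the shaft's centre on the +x side, 61 mm above the bench. Knob 20 mm along x (travel), 16 mm along y, free for the upper 37 mm; pinch it from above across the 16 mm or push its +x face. At the stop its centre is 22 mm from the shaft's rear wall.
- case_1_center (a point): Centre of the lowest case at the start: a flat black box with a pale label, 37 mm (its x) x 82 mm (its y) x 13 mm high (its z), about 50 g, one of three alike. Grasp across the 37 mm from above once it is out.
- case_2_center (a point): Centre of the middle case, same size and axes.
- case_3_center (a point): Centre of the top case, same size and axes.
- slot_low (a point): Fixed point of the magazine: centre of a case lying lowest in the shaft. Axes as the magazine's.
- slot_mid (a point): Fixed point of the magazine: centre of a case lying second in the shaft.
- holder_seat (a point): Centre of the top face of a fixed case holder apart from the magazine, 22 mm above the bench; z up. Foot 66 x 120 mm, on it an aluminium plinth 50 mm (x) x 106 mm (y). At each end of y a grey lip stands 6 mm above the top face, inner faces 94 mm apart; long sides open. A case laid right has its centre 7 mm above this point and its long side along y, either way round.
- lens_cleaner: Bystander: small dropper bottle, 33 mm across, 93 mm high, origin at its foot.
- tally_counter: Bystander: round tally counter, 63 x 62 x 26 mm, origin at its foot.
- objective_case: Bystander: clear canister with black lid, 38 mm across, 62 mm high, origin at its foot.
There are look-alikes about, which are no part of the job. What is shaped like the part that bears case_3_center but pink is not meant.

How it is judged:
By the outcome, as a careful person would: the job done as asked, in the order asked, and still so for the second after the job is handed in, with the robot touching nothing.
It also fails if it takes over 48 s, if anything falls off the work surface, if the arm or the gripper's body presses on something with over 40 N, if the wrist force passes 120 N, or if a joint passes its speed limit or range.

## Robot

A 6-joint arm with a two-finger parallel gripper is mounted at the origin on a cart in front of the work surface, level with it; the furniture and walls round the work are solid. World frame = base frame: x ahead of the robot, y to its left, z up, the work surface at z = 0. Lengths are in mm, angles in rad, forces in N, time in s.
With the tool pointing down it reaches from about 300 to 950 mm from the base axis. Payload 3.1 kg.
Tool frame: the origin (TCP) lies midway between the tips of the shut fingers; the grasp point (between the pads) lies 19 mm behind it; z points along the fingers, y is the line along which they close (so a half turn about z gives the same grasp; the last joint's range is limited). The gripper opens to 85 mm and grips with 20 to 120 N. Pads are 22 mm wide; open, the fingers measure 114 mm over their backs; the gripper's body (76 mm by 85 mm) begins 54 mm behind the grasp point. The pads swing forward as they close: fully open they stand 13 mm farther back than shut.
Start: joints at [-1.286, 0.308, 1.634, -0, 1.2, -0.07], TCP at [217.101, -586.088, 231.272] pointing down, gripper open.
Joint ranges: [-3.06, 3.06], [-0.79, 1.96], [0.05, 2.63], [-1.19, 4.34], [0.05, 2.64], [-2.94, 2.94]. Speed limits (rad/s): [2.79, 2.79, 3.14, 3.14, 3.14, 3.14].

## Interface

Orientations are given as a rotation vector (axis times angle).
In Python, from cell import manip gives the robot as it stands.
- The arm moves only by the tool drive_tool, never from a script. Its argument "series" is one flat list of numbers, 7 for each row, row after row: the shift along the world's x, y, z in mm, then the turn, a rotation vector about the world's x, y, z in rad, then the closure, from 0 (fully open) to 1 (shut). A call has exactly 10 rows; each row is the pose to reach, as a shift and turn from the pose commanded when the call began; what a row does not reach only later rows make up. A row lasts 1/8 s, in which the tool goes at most 62.5 mm and 10.7 degrees, less where a joint would pass 70% of its speed; a pose out of reach is approached as far as the arm can. A call with a gripper value outside its range is refused whole. The fingers move at their own pace and stop on an object; "newtons" is the grip in N (left out, the last holds). Time passes only in rows, so rows that repeat a pose let the fingers close, or fill a call up. It gives the time, the measured TCP pose, the force, the opening and the grip force at its end, in the units of the state.
- manip.sense(): the state, without advancing time (a new reading comes with each control period).
- manip.get_image(name): name is "side" or "top"; returns a dict with "img" (420x560x3 uint8, blue, green, red), "z_map" (420x560 float32, mm along the optical axis (not along the pixel's ray), 0 where there is no reading), "K" (3x3 intrinsics, pixels), "dist" ([k1, k2, p1, p2, k3] as OpenCV has them; the pictures are not rectified), "rvec" (rotation vector, rad) and "tvec" (3), from world to camera coordinates, as OpenCV has them. Camera axes: x right, y down, z forward; pixel columns grow to the right and rows downward; lengths in mm; the calibration is good to about 2 mm. A picture is of the moment at which its call begins.
- manip.job_done(): hands the job in; it is judged then, once.
The state is a dict: "time_s": time; "q": joint angles; "qvel": joint speeds; "effort": joint torques, N m; "position": TCP position; "tcp_rot": TCP orientation; "force": force on the tool from outside, world axes, zero at the start; "moment": the same for the moment, N m; "gripper_width": opening from 0.0 (shut) to 1.0 (fully open); "grip_force": force on a finger pad.
Only numpy, scipy, OpenCV 4.12 (cv2) and the standard library are available. Lean on these libraries where they do the work, as an engineer would, in place of code of your own. Each camera call takes 0.05 s, during which the arm holds its last target. There are 200 camera calls.

## Working session

There is one attempt and no reset: what is moved stays moved. The work goes in short steps, Python scripts to look and compute and a tool call to move; the robot and the scene stay as the last step left them, time stands still between calls to the robot, and variables do not carry over. Pictures are saved under pics/ and viewed, at most 10 in all, crops included, and the job is handed in when it is done.

Besides the shell and the picture viewer there is one more tool, called as a command line: name --argument value ..., lists and objects as JSON in quotes. drive_tool: Moves the arm, as the interface text tells. Its arguments: {"type":"object","properties":{"series":{"type":"array"},"newtons":{"type":"number"}},"required":["series"]}

```bash
mkdir -p pics; cat > h.py <<'E'
import numpy as np, cv2
from cell import manip
def cam(name):
    d=manip.get_image(name); 
    K,D,r,t=[np.array(d[k],float) for k in("K","dist","rvec","tvec")]
    R=cv2.Rodrigues(r)[0]; t=t.reshape(3)
    h,w=d["z_map"].shape
    u,v=np.meshgrid(np.arange(w),np.arange(h))
    p=cv2.undistortPoints(np.stack([u,v],-1).reshape(-1,1,2).astype(float),K,D).reshape(h,w,2)
    z=d["z_map"].astype(float)
    X=np.dstack([p[...,0]*z,p[...,1]*z,z])
    W=(X-t)@R; W[z==0]=np.nan
    return d["img"],W,d
E
python3 - <<'E'
from h import *
s=manip.sense();print({k:np.round(v,3) for k,v in s.items()})
for n in("top","side"):
    im,W,d=cam(n); cv2.imwrite(f"pics/{n}0.png",im); np.savez(f"{n}0.npz",im=im,W=W)
    R=cv2.Rodrigues(np.array(d["rvec"],float))[0];print(n,-R.T@np.array(d["tvec"]).reshape(3))
E
```

```text
{'time_s': np.float64(0.0), 'q': array([-1.286,  0.309,  1.635,  0.   ,  1.2  , -0.07 ]), 'qvel': array([ 0.001,  0.001,  0.001,  0.002, -0.   , -0.001]), 'effort': array([ 0.0000e+00, -4.1525e+01, -2.7666e+01, -0.0000e+00,  1.0000e-02,
        0.0000e+00]), 'position': array([ 216.834, -585.299,  230.035]), 'tcp_rot': array([-3.09 , -0.554,  0.   ]), 'force': array([ 0.511,  0.551, -0.171]), 'moment': array([-0.047, -0.023, -0.018]), 'grip_force': np.float64(0.0), 'gripper_width': np.float64(0.996)}
top [ 356.04690308  127.59543527 1184.54925584]
side [112.18429507 721.28423858 751.16728623]
```

View pics/top0.png

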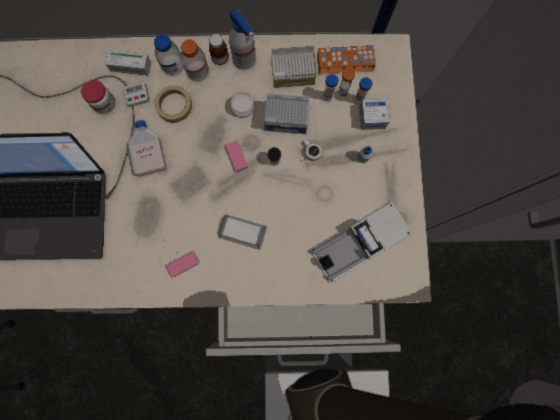

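View pics/side0.png

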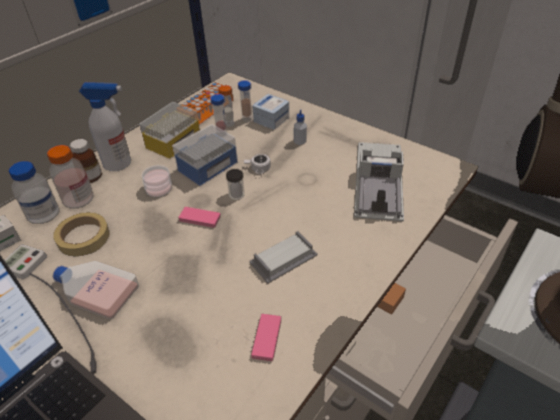

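The top view shows the magazine around (361,242), with its black knob at (326,262) and its bare deck toward (390,225). The holder is at (242,232). The bystanders are the bottle (366,153), tally counter (313,151) and canister (274,156). The pink look-alikes at (236,156) and (182,264) aren't meant; the cases in the shaft at (368,237) fit the description.

```bash
python3 - <<'E'
from h import *
f=np.load("top0.npz");im,W=f["im"],f["W"]
a=cv2.resize(im[190:290,295:425],None,fx=4,fy=4,interpolation=cv2.INTER_CUBIC)
b=cv2.resize(im[205:260,205:280],None,fx=4,fy=4,interpolation=cv2.INTER_CUBIC)
c=np.zeros((400,820,3),np.uint8);c[:,:520]=a;c[:220,520:]=b;cv2.imwrite("pics/crop.png",cv2.resize(cv2.convertScaleAbs(c,alpha=1.5),(800,390)))
def P(u,v):return np.round(W[v,u],0)
for n,p in dict(knob=(326,262),shaft=(368,237),deck=(392,222),holder=(242,232),lens=(366,153),tally=(313,151),obj=(274,156)).items():print(n,P(*p))
def fit(m,name):
    ok=m&np.isfinite(W[...,2]);q=W[ok]
    if len(q)<5:print(name,len(q));return
    r=cv2.minAreaRect(q[:,:2].astype(np.float32));print(name,len(q),np.round(r[0],1),np.round(r[1],1),round(r[2],1),"z",np.round(np.percentile(q[:,2],[5,50,95]),1))
Z=W[...,2];X=W[...,0];Y=W[...,1]
box=np.zeros(Z.shape,bool);box[195:290,300:420]=1
fit(box&(Z>4)&(Z<80),"mag all");fit(box&(Z>56)&(Z<80),"high");fit(box&(Z>40)&(Z<56),"40-56")
hb=np.zeros(Z.shape,bool);hb[205:260,205:280]=1
fit(hb&(Z>4),"hold all");fit(hb&(Z>16),"hold top");fit(hb&(Z>25.5),"lips")
E
```

```text
knob [427.  -0.  58.]
shaft [ 490. -113.   49.]
deck [ 534. -190.    9.]
holder [513. 216.  18.]
lens [ 711. -116.   70.]
tally [733.  19.  23.]
obj [708. 127.  63.]
mag all 3902 [ 484.5 -101.7] [326.9 254.7] 88.7 z [ 4.7 16.6 52.8]
high 173 [461.1 -63.5] [ 94.5 155. ] 28.9 z [56.8 60.6 64.4]
40-56 507 [459.5 -62.6] [ 92.5 153.7] 30.9 z [43.3 47.4 52.4]
hold all 1086 [516.  218.8] [197.9 146.5] 89.0 z [ 4.6 20.7 26.9]
hold top 758 [515.6 217.7] [106.1  50.2] 72.6 z [18.1 22.1 27.7]
lips 106 [515.3 217.7] [105.6  49. ] 72.9 z [25.6 26.9 30.8]
```

View pics/crop.png

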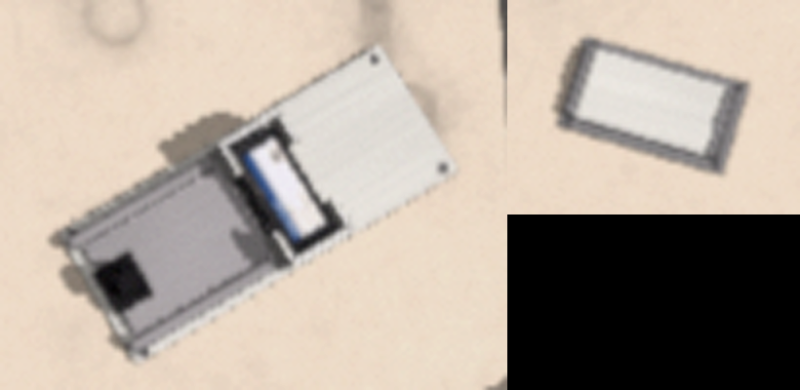

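Holder confirmed: its top face measures 106 x 50 and its height is 22. The magazine crop shows three bodies in line: knob at crop (122,282), white-labelled case in the shaft at (287,190), and a bare deck out to (455,168). This is the black case with a pale label, not a pink one. I'll refine the yaws next.

```bash
cat > mag.py <<'E'
from h import *
from scipy.optimize import least_squares
def rect(q,name):
    # robust: percentile-trimmed oriented rect
    r=cv2.minAreaRect(q[:,:2].astype(np.float32));b=cv2.boxPoints(r);e=b[1]-b[0];e2=b[2]-b[1]
    if np.linalg.norm(e2)>np.linalg.norm(e): e,e2=e2,e
    print(name,len(q),np.round(r[0],1),"long",round(float(np.linalg.norm(e)),1),"short",round(float(np.linalg.norm(e2)),1),"yaw",round(float(np.degrees(np.arctan2(e[1],e[0]))%180),1),"zmed",round(float(np.median(q[:,2])),1))
E
python3 - <<'E'
from mag import *
for n in("top","side"):
    f=np.load(n+"0.npz");im,W=f["im"],f["W"];X,Y,Z=W[...,0],W[...,1],W[...,2]
    d=np.hypot(X-485,Y+100)<190
    near=np.hypot(X-427,Y-0)<35
    def comp(m):
        k,l,s,_=cv2.connectedComponentsWithStats(m.astype(np.uint8));i=1+np.argmax(s[1:,4]);return W[l==i]
    print(n)
    rect(comp(d&(Z>6)&(Z<80)),"all")
    rect(comp(d&(Z>45)&(Z<59.5)&~near) ,"shaft45-59"); rect(comp(d&(Z>57)&(Z<70)&~near),"shafttop")
    rect(comp(near&(Z>50)&(Z<75)),"knob")
    dk=comp(d&(Z>5.5)&(Z<12)&(im.min(-1)>110)); rect(dk,"deck")
    h=np.hypot(X-515,Y-218)<80
    rect(comp(h&(Z>17)&(Z<40)),"holdtop"); rect(comp(h&(Z>4)&(Z<40)),"holdall")
    for nm,c in dict(lens=(711,-116),tally=(733,19),obj=(708,127)).items():
        q=W[(np.hypot(X-c[0],Y-c[1])<50)&(Z>12)];print(nm,np.round((np.nanpercentile(q,3,axis=0),np.nanpercentile(q,97,axis=0)),0).tolist())
E
```

```text
top
all 3352 [ 482.3 -103.1] long 265.0 short 105.2 yaw 118.9 zmed 18.3
shaft45-59 458 [ 486.3 -109.9] long 93.8 short 49.3 yaw 28.9 zmed 48.0
shafttop 63 [ 455.7 -126.8] long 48.6 short 23.9 yaw 119.2 zmed 60.8
knob 53 [427.8  -3.3] long 19.2 short 16.0 yaw 119.4 zmed 59.8
deck 963 [ 523.9 -177.3] long 104.3 short 94.9 yaw 28.9 zmed 7.9
holdtop 748 [515.6 217.7] long 106.1 short 50.2 yaw 72.6 zmed 22.1
holdall 1000 [515.9 217.6] long 119.4 short 66.4 yaw 72.3 zmed 21.1
lens [[703.0, -131.0, 17.0], [729.0, -104.0, 83.0]]
tally [[711.0, 0.0, 14.0], [762.0, 41.0, 28.0]]
obj [[697.0, 113.0, 16.0], [731.0, 145.0, 66.0]]
side
all 3463 [ 484.4 -105.7] long 270.3 short 103.5 yaw 119.1 zmed 21.2
shaft45-59 524 [ 487.3 -110.7] long 93.3 short 52.3 yaw 30.4 zmed 49.6
shafttop 90 [ 457.1 -128.8] long 53.7 short 24.5 yaw 118.0 zmed 61.9
knob 86 [429.1  -5.3] long 21.8 short 16.4 yaw 123.1 zmed 60.1
deck 437 [ 525.4 -178.1] long 104.0 short 102.1 yaw 118.7 zmed 9.3
holdtop 1193 [516.8 214.9] long 107.6 short 53.8 yaw 72.7 zmed 22.8
holdall 1729 [511.6 213.6] long 129.1 short 65.9 yaw 68.7 zmed 21.8
lens [[703.0, -128.0, 14.0], [728.0, -105.0, 86.0]]
tally [[712.0, -0.0, 13.0], [763.0, 40.0, 28.0]]
obj [[698.0, 113.0, 14.0], [729.0, 144.0, 64.0]]
```

Both cameras agree:
- **Magazine:** origin (486,-110), yaw 119°.
- **Knob:** (427.5,-4), which is 121 mm from the shaft and 60 high, as given.
- **Holder:** (515.6,217.7), with its long side at 72.6°.

Now moving above the knob and turning by +98.7°, so the closing line runs across the knob's 16 mm.

drive_tool --series '[10,28,-4,0,0,0.08,0,28,78,-11,0,0,0.23,0,47,130,-18,0,0,0.38,0,66,182,-25,0,0,0.54,0.1,85,234,-32,0,0,0.7,0.2,104,287,-39,0,0,0.86,0.3,123,340,-46,0,0,1.02,0.4,142,392,-53,0,0,1.18,0.45,160,442,-60,0,0,1.34,0.45,177,490,-66,0,0,1.48,0.45]' --newtons 40

```text
time_s: 1.35
position: [394.1, -94.3, 164.9]
tcp_rot: [1.904, 2.499, 0.0]
force: [0.6, -0.9, -0.4]
gripper_width: 0.548
grip_force: 0.0
```

drive_tool --series '[12,35,-5,0,0,0.1,0.45,23,65,-10,0,0,0.18,0.45,31,85,-14,0,0,0.23,0.45,33.4,91.8,-20,0,0,0.243,0.45,33.4,91.8,-30,0,0,0.243,0.45,33.4,91.8,-40,0,0,0.243,0.45,33.4,91.8,-47,0,0,0.243,0.45,33.4,91.8,-50,0,0,0.243,0.45,33.4,91.8,-50,0,0,0.243,0.45,33.4,91.8,-50,0,0,0.243,0.45]'

```text
time_s: 2.6
position: [427.8, -4.4, 115.6]
tcp_rot: [1.593, 2.707, 0.0]
force: [-0.4, 0.2, 0.1]
gripper_width: 0.55
grip_force: 0.0
```

```bash
python3 - <<'E'
from h import *
s=manip.sense();print({k:np.round(s[k],3) for k in("time_s","q","position","tcp_rot","force","gripper_width")})
R=cv2.Rodrigues(np.array(s["tcp_rot"],float))[0];print(R.round(3),np.degrees(np.arctan2(R[1,1],R[0,1])))
im,W,d=cam("side");c=im[110:250,310:470];cv2.imwrite("pics/k1.png",cv2.resize(c,None,fx=4,fy=4,interpolation=cv2.INTER_CUBIC))
E
```

```text
{'time_s': np.float64(2.6), 'q': array([-0.112,  0.085,  2.171, -0.   ,  0.884, -0.619]), 'position': array([427.838,  -4.431, 115.569]), 'tcp_rot': array([1.593, 2.707, 0.   ]), 'force': array([-0.445,  0.164,  0.058]), 'gripper_width': np.float64(0.55)}
[[-0.485  0.874  0.001]
 [ 0.874  0.485 -0.   ]
 [-0.     0.001 -1.   ]] 29.037326836673127
```

View pics/k1.png

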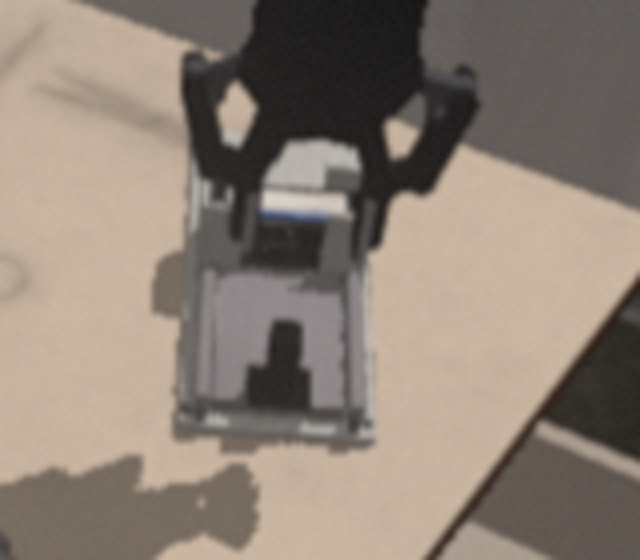

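The open fingers hang above and astride the knob: tips at crop (240,250) and (370,240), knob at (285,320). The finger linkage bulges outward above the tips, so I'll measure its extent now for the later grasp near the shaft. Then I go down to TCP z=34.

```bash
python3 - <<'E'
from h import *
s=manip.sense();p=np.array(s["position"]);R=cv2.Rodrigues(np.array(s["tcp_rot"],float))[0]
A=[]
for n in("side","top"):
    im,W,d=cam(n);q=(W-p)@R;A.append(q[np.isfinite(q[...,0])&(np.linalg.norm(q,axis=-1)<170)&(W[...,2]>75)])
q=np.vstack(A)
for h in range(-15,130,10):
    m=q[(-q[:,2]>=h)&(-q[:,2]<h+10)]
    if len(m)>3:print(h,len(m),"y",np.percentile(m[:,1],[2,98]).round(0),"x",np.percentile(m[:,0],[2,98]).round(0))
E
```

```text
5 52 y [-36.  36.] x [-4. 13.]
15 59 y [-36.  36.] x [-2. 13.]
25 67 y [-37.  35.] x [-7. 13.]
35 58 y [-36.  36.] x [-6. 13.]
45 129 y [-51.  51.] x [-4. 15.]
55 230 y [-55.  54.] x [-11.  14.]
65 167 y [-58.  57.] x [-13.  18.]
75 216 y [-60.  59.] x [-4. 18.]
85 230 y [-62.  62.] x [ 2. 18.]
95 388 y [-66.  65.] x [-8. 20.]
105 459 y [-64.  63.] x [-10.  19.]
115 96 y [-40.  39.] x [-6. 12.]
125 81 y [-36.  36.] x [ 7. 38.]
```

drive_tool --series '[0,0,-10,0,0,0,0.45,0,0,-25,0,0,0,0.45,0,0,-40,0,0,0,0.45,0,0,-55,0,0,0,0.45,0,0,-68,0,0,0,0.45,0,0,-77,0,0,0,0.45,0,0,-81,0,0,0,0.45,0,0,-82,0,0,0,0.45,0,0,-82,0,0,0,0.45,0,0,-82,0,0,0,0.45]'

```text
time_s: 4.0
position: [428.0, -4.3, 33.7]
tcp_rot: [1.593, 2.707, 0.001]
force: [0.2, 0.2, -0.2]
gripper_width: 0.549
grip_force: 0.0
```

drive_tool --series '[0,0,0,0,0,0,0.6,0,0,0,0,0,0,0.75,0,0,0,0,0,0,0.9,0,0,0,0,0,0,1,0,0,0,0,0,0,1,0,0,0,0,0,0,1,0,0,0,0,0,0,1,0,0,0,0,0,0,1,0,0,0,0,0,0,1,0,0,0,0,0,0,1]' --newtons 50

```text
time_s: 5.25
position: [428.6, -3.8, 33.7]
tcp_rot: [1.593, 2.706, 0.003]
force: [2.3, 3.8, -0.2]
gripper_width: 0.175
grip_force: 52.1
```

Gripped at about 16 mm, as the knob should be. Next I push along the magazine's -x, which is (0.485,-0.875).

drive_tool --series '[1.5,-2.6,0,0,0,0,1,4.9,-8.8,0,0,0,0,1,8.7,-15.8,0,0,0,0,1,12.6,-22.8,0,0,0,0,1,17,-30.6,0,0,0,0,1,21.3,-38.5,0,0,0,0,1,25.7,-46.4,0,0,0,0,1,29.6,-53.4,0,0,0,0,1,32.5,-58.6,0,0,0,0,1,33.9,-61.2,0,0,0,0,1]'

```text
time_s: 6.5
position: [462.0, -63.7, 33.7]
tcp_rot: [-1.595, -2.705, -0.005]
force: [1.2, 10.9, 4.2]
gripper_width: 0.18
grip_force: 52.6
```

drive_tool --series '[0.5,-0.9,0,0,0,0,1,1,-1.7,0,0,0,0,1,1.5,-2.6,0,0,0,0,1,1.9,-3.5,0,0,0,0,1,2.4,-4.4,0,0,0,0,1,2.4,-4.4,0,0,0,0,1,2.4,-4.4,0,0,0,0,1,2.4,-4.4,0,0,0,0,1,2.4,-4.4,0,0,0,0,1,2.4,-4.4,0,0,0,0,1]'

```text
time_s: 7.75
position: [464.3, -67.8, 33.7]
tcp_rot: [-1.594, -2.706, -0.005]
force: [2.2, 10.5, 2.9]
gripper_width: 0.177
grip_force: 52.5
```

Travel is 73.3 mm and the axial force about 8 N, which is spring only, so it isn't at the stop yet. I continue in small steps.

drive_tool --series '[0.2,-0.4,0,0,0,0,1,0.5,-0.9,0,0,0,0,1,0.7,-1.3,0,0,0,0,1,1,-1.8,0,0,0,0,1,1.2,-2.2,0,0,0,0,1,1.5,-2.6,0,0,0,0,1,1.5,-2.6,0,0,0,0,1,1.5,-2.6,0,0,0,0,1,1.5,-2.6,0,0,0,0,1,1.5,-2.6,0,0,0,0,1]'

```text
time_s: 9.0
position: [465.1, -69.3, 33.6]
tcp_rot: [-1.594, -2.703, -0.006]
force: [1.4, 14.5, 6.5]
gripper_width: 0.174
grip_force: 52.9
```

drive_tool --series '[0.2,-0.4,0,0,0,0,1,0.5,-0.9,0,0,0,0,1,0.7,-1.3,0,0,0,0,1,1,-1.8,0,0,0,0,1,1.2,-2.2,0,0,0,0,1,1.2,-2.2,0,0,0,0,1,1.2,-2.2,0,0,0,0,1,1.2,-2.2,0,0,0,0,1,1.2,-2.2,0,0,0,0,1,1.2,-2.2,0,0,0,0,1]'

```text
time_s: 10.25
position: [465.1, -69.4, 33.6]
tcp_rot: [-1.593, -2.699, -0.009]
force: [-1.1, 21.1, 10.4]
gripper_width: 0.179
grip_force: 53.6
```

```bash
python3 - <<'E'
from mag import *
im,W,d=cam("top")
o=np.array([486.2,-110.1]);a=np.radians(119);u=np.array([np.cos(a),np.sin(a)]);v=np.array([-u[1],u[0]])
L=np.dstack([(W[...,:2]-o)@u,(W[...,:2]-o)@v,W[...,2]])
m=(L[...,0]<-30)&(L[...,0]>-140)&(abs(L[...,1])<60)&(L[...,2]>14)&(L[...,2]<30)
q=L[m];rect(q,"case in mag frame");print(np.percentile(q,[2,98],axis=0).round(1))
cv2.imwrite("pics/st.png",cv2.resize(im[185:295,290:430],None,fx=4,fy=4,interpolation=cv2.INTER_CUBIC))
E
```

```text
case in mag frame 11 [-86.3 -36.5] long 11.0 short 9.0 yaw 87.3 zmed 20.7
[[-90.9 -42.1  19. ]
 [-82.2 -31.5  26.3]]
```

View pics/st.png

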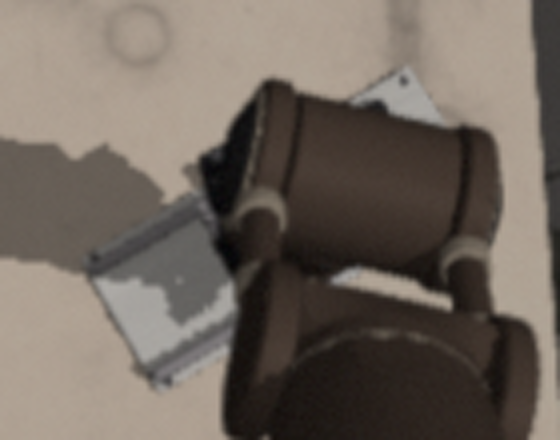

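Hard stop reached: the last 2.5 mm of command gave no motion and the force rose. The arm hides most of the magazine in the picture, though a black case corner shows on the deck at (370,105). Releasing.

drive_tool --series '[0,0,0,0,0,0,0.4,0,0,0,0,0,0,0.4,0,0,0,0,0,0,0.4,0,0,0,0,0,0,0.4,0,0,0,0,0,0,0.4,0,0,0,0,0,0,0.4,0,0,6,0,0,0,0.4,0,0,20,0,0,0,0.4,0,0,40,0,0,0,0.4,0,0,65,0,0,0,0.4]'

```text
time_s: 11.55
position: [466.4, -74.6, 99.5]
tcp_rot: [1.593, 2.708, -0.0]
force: [1.0, -1.0, -0.0]
gripper_width: 0.593
grip_force: 0.0
```

drive_tool --series '[0,15,25,0,0,-0.1,0.2,0,50,50,0,0,-0.25,0,0,95,75,0,0,-0.4,0,0,140,85,0,0,-0.55,0,0,180,90,0,0,-0.7,0,0,210,90,0,0,-0.85,0,0,230,90,0,0,-1,0,0,240,90,0,0,-1.15,0,0,240,90,0,0,-1.3,0,0,240,90,0,0,-1.4,0]'

```text
time_s: 12.8
position: [466.5, 165.7, 189.4]
tcp_rot: [2.964, 1.04, 0.002]
force: [-0.4, 0.2, -0.1]
gripper_width: 0.998
grip_force: 0.0
```

```bash
cat > look.py <<'E'
from mag import *
import sys
o=np.array([486.2,-110.1]);a=np.radians(119);u=np.array([np.cos(a),np.sin(a)]);v=np.array([-u[1],u[0]])
I=[]
for n in("top","side"):
    im,W,d=cam(n)
    L=np.dstack([(W[...,:2]-o)@u,(W[...,:2]-o)@v,W[...,2]])
    def sh(m,nm):
        if m.sum()>8: rect(L[m],n+" "+nm)
        else: print(n,nm,m.sum())
    ok=np.isfinite(W[...,2])
    sh(ok&(L[...,0]<-30)&(L[...,0]>-140)&(abs(L[...,1])<60)&(L[...,2]>14)&(L[...,2]<40),"case out")
    sh(ok&(L[...,0]<150)&(L[...,0]>30)&(abs(L[...,1])<25)&(L[...,2]>48)&(L[...,2]<75),"knob")
    sh(ok&(abs(L[...,0])<14)&(abs(L[...,1])<38)&(L[...,2]<75),"stack top")
    I.append(im)
r0=cv2.resize(I[0][185:295,290:430],(560,440));r1=cv2.resize(I[1][130:230,340:420],(352,440))
c=np.hstack([r0,r1]);cv2.imwrite(sys.argv[1],cv2.resize(c,(800,386)))
s=manip.sense();R=cv2.Rodrigues(np.array(s["tcp_rot"],float))[0]
print(s["time_s"],np.round(s["position"],1),np.round(s["q"],2),"tooly",np.degrees(np.arctan2(R[1,1],R[0,1])))
E
python3 look.py pics/rel.png
```

```text
top case out 429 [-71.1   2.4] long 92.7 short 67.0 yaw 109.9 zmed 20.7
top knob 53 [122.   -0.7] long 19.5 short 16.1 yaw 0.4 zmed 59.9
top stack top 286 [-0.  0.] long 75.8 short 27.7 yaw 89.9 zmed 40.3
side case out 275 [-77.    1.9] long 78.6 short 54.4 yaw 109.4 zmed 22.5
side knob 92 [119.7  -0.5] long 23.0 short 16.5 yaw 1.1 zmed 59.8
side stack top 198 [ 0.3 -5.7] long 57.1 short 27.6 yaw 90.3 zmed 40.4
12.9 [466.6 165.5 189.3] [0.25 0.1  1.97 0.   1.06 1.15] tooly -51.13800136266683
```

View pics/rel.png

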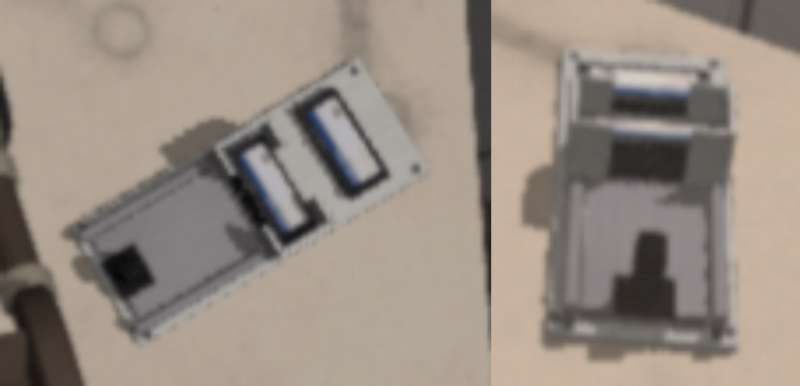

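The slide is home with the knob at x=121, and one case is out on the deck at crop (345,142), slightly turned. The remaining stack reads about 40 high where I expect 34, so I'll check that and get the case pose more exactly.

```bash
cat > c.py <<'E'
from mag import *
from look import o,u,v
E
python3 - <<'E'
from mag import *
o=np.array([486.2,-110.1]);a=np.radians(119);u=np.array([np.cos(a),np.sin(a)]);v=np.array([-u[1],u[0]])
B=np.load("top0.npz")["W"]
im,W,d=cam("top")
def loc(W):return np.dstack([(W[...,:2]-o)@u,(W[...,:2]-o)@v,W[...,2]])
for nm,w in(("before",B),("now",W)):
    L=loc(w);print(nm)
    for y in range(-40,41,16):
        print(y,[round(float(np.nanmedian(L[...,2][(abs(L[...,0]-x)<4)&(abs(L[...,1]-y)<8)])),0) if ((abs(L[...,0]-x)<4)&(abs(L[...,1]-y)<8)).sum() else None for x in range(-16,17,8)])
L=loc(W);m=(L[...,0]<-38)&(L[...,0]>-122)&(abs(L[...,1])<50)&(L[...,2]>15.5)&(L[...,2]<26)
k,l,s,_=cv2.connectedComponentsWithStats(m.astype(np.uint8));i=1+np.argmax(s[1:,4])
rect(L[l==i],"case local");rect(W[l==i],"case world")
q=L[l==i];print(np.percentile(q,[1,50,99],axis=0).round(1))
E
```

```text
before
-40 [48.0, 48.0, 47.0, 47.0, 49.0]
-24 [47.0, 48.0, 47.0, 49.0, 46.0]
-8 [49.0, 48.0, 47.0, 47.0, 40.0]
8 [47.0, 48.0, 48.0, 48.0, 39.0]
24 [48.0, 46.0, 48.0, 48.0, 45.0]
40 [48.0, 47.0, 48.0, 48.0, 52.0]
now
-40 [36.0, 38.0, 42.0, 44.0, 52.0]
-24 [34.0, 38.0, 41.0, 42.0, 37.0]
-8 [35.0, 38.0, 41.0, 42.0, 36.0]
8 [34.0, 38.0, 40.0, 43.0, 38.0]
24 [36.0, 37.0, 41.0, 42.0, 42.0]
40 [38.0, 38.0, 42.0, 43.0, 52.0]
case local 408 [-72.9  -1.7] long 82.3 short 38.5 yaw 89.4 zmed 21.0
case world 408 [ 523.1 -173.1] long 82.3 short 38.5 yaw 28.4 zmed 21.0
[[-90.8 -42.1  16.1]
 [-72.5  -1.9  21. ]
 [-54.4  38.4  25.8]]
```

The case on the deck measures 82 x 38 with its top at 21, at world (523,-173). The two cases left in the shaft sit tilted, 34 on the -x side against 43 on the +x side, so I'll deal with that after the placing. Before grasping I need a finer profile of the open fingers, because the shaft is close.

```bash
python3 - <<'E'
from h import *
s=manip.sense();p=np.array(s["position"]);R=cv2.Rodrigues(np.array(s["tcp_rot"],float))[0]
A=[]
for n in("side","top"):
    im,W,d=cam(n);q=(W-p)@R;A.append(q[np.isfinite(q[...,0])&(np.linalg.norm(q,axis=-1)<170)&(W[...,2]>120)])
q=np.vstack(A)
for h in range(-4,90,4):
    m=q[(-q[:,2]>=h)&(-q[:,2]<h+4)]
    if len(m)>2:print(h,len(m),"y",np.percentile(m[:,1],[2,98]).round(0),"inner",np.round(np.min(abs(m[:,1])),0))
E
```

```text
12 7 y [-49. -47.] inner 47.0
16 12 y [-52.  25.] inner 45.0
20 22 y [-55.  43.] inner 43.0
24 34 y [-57.  44.] inner 41.0
28 25 y [-58.  44.] inner 43.0
32 26 y [-57. -48.] inner 48.0
36 25 y [-58. -48.] inner 48.0
40 28 y [-58. -47.] inner 47.0
44 6 y [-57. -48.] inner 47.0
56 6 y [-67. -46.] inner 45.0
60 39 y [-74. -46.] inner 44.0
64 75 y [-75. -48.] inner 43.0
68 85 y [-75. -41.] inner 39.0
72 36 y [-75. -16.] inner 16.0
76 43 y [-74. -33.] inner 16.0
80 36 y [-73. -22.] inner 21.0
84 60 y [-73. -22.] inner 22.0
88 56 y [-72.  16.] inner 14.0
```

Near the case, the open fingers' elbow would be level with the shaft rim. So I first nudge the case about 18 mm outward along the deck with shut fingers set into the 30 mm gap, then grasp it there.

drive_tool --series '[3,-25,0,0,0,0.14,0.2,8,-70,-5,0,0,0.3,0.5,15,-120,-15,0,0,0.48,0.8,22,-170,-25,0,0,0.66,1,28,-218,-38,0,0,0.84,1,34,-258,-50,0,0,1.02,1,38,-288,-60,0,0,1.2,1,40,-304,-70,0,0,1.34,1,40.1,-308.7,-80,0,0,1.398,1,40.1,-308.7,-86,0,0,1.398,1]'

```text
time_s: 14.3
position: [506.3, -143.9, 101.9]
tcp_rot: [-1.597, -2.705, 0.0]
force: [0.1, 0.1, 0.9]
gripper_width: -0.004
grip_force: 0.0
```

drive_tool --series '[0,0,-2,0,0,0,1,0,0,-14,0,0,0,1,0,0,-30,0,0,0,1,0,0,-48,0,0,0,1,0,0,-64,0,0,0,1,0,0,-77,0,0,0,1,0,0,-86,0,0,0,1,0,0,-89.5,0,0,0,1,0,0,-89.5,0,0,0,1,0,0,-89.5,0,0,0,1]'

```text
time_s: 15.55
position: [507.9, -144.2, 13.1]
tcp_rot: [1.594, 2.703, 0.0]
force: [1.6, -3.0, -1.4]
gripper_width: 0.001
grip_force: 0.0
```

drive_tool --series '[1.2,-2.2,0,0,0,0,1,2.9,-5.2,0,0,0,0,1,4.8,-8.7,0,0,0,0,1,6.8,-12.2,0,0,0,0,1,8.7,-15.7,0,0,0,0,1,10.2,-18.4,0,0,0,0,1,10.7,-19.2,0,0,0,0,1,9.2,-16.6,0,0,0,0,1,8.2,-14.9,10,0,0,0,1,8.2,-14.9,35,0,0,0,1]'

```text
time_s: 16.8
position: [513.3, -157.4, 47.4]
tcp_rot: [-1.594, -2.703, 0.001]
force: [0.4, 0.4, -0.4]
gripper_width: 0.003
grip_force: 0.0
```

drive_tool --series '[0,20,40,0,0,-0.1,0.8,0,60,70,0,0,-0.27,0.5,0,110,90,0,0,-0.45,0.2,0,155,95,0,0,-0.63,0.2,0,190,95,0,0,-0.81,0.2,0,210,95,0,0,-0.99,0.2,0,215,95,0,0,-1.17,0.2,0,215,95,0,0,-1.35,0.2,0,215,95,0,0,-1.5,0.2,0,215,95,0,0,-1.571,0.2]'

```text
time_s: 18.05
position: [514.7, 57.0, 143.5]
tcp_rot: [3.043, 0.781, 0.001]
force: [0.3, 0.4, -0.2]
gripper_width: 0.801
grip_force: 0.0
```

```bash
cat > case.py <<'E'
from mag import *
o=np.array([486.2,-110.1]);a=np.radians(119);u=np.array([np.cos(a),np.sin(a)]);v=np.array([-u[1],u[0]])
def loc(W):return np.dstack([(W[...,:2]-o)@u,(W[...,:2]-o)@v,W[...,2]])
im,W,d=cam("top");L=loc(W)
m=(L[...,0]<-38)&(L[...,0]>-135)&(abs(L[...,1])<50)&(L[...,2]>15)&(L[...,2]<26)
k,l,s,_=cv2.connectedComponentsWithStats(m.astype(np.uint8));i=1+np.argmax(s[1:,4])
rect(L[l==i],"case local");rect(W[l==i],"case world")
for y in(-24,0,24):print(y,[round(float(np.nanmedian(L[...,2][(abs(L[...,0]-x)<4)&(abs(L[...,1]-y)<10)]))) for x in(-12,-4,4,12)])
s=manip.sense();R=cv2.Rodrigues(np.array(s["tcp_rot"],float))[0]
print(s["time_s"],np.round(s["position"],1),"tooly",np.degrees(np.arctan2(R[1,1],R[0,1])),s["gripper_width"])
E
python3 case.py
```

```text
case local 413 [-87.4  -2.2] long 82.1 short 38.2 yaw 89.8 zmed 20.8
case world 413 [ 530.5 -185.5] long 82.1 short 38.2 yaw 28.8 zmed 20.8
-24 [35, 39, 41, 43]
0 [37, 40, 42, 46]
24 [36, 39, 42, 42]
18.1 [514.7  57.  143.5] tooly -61.27125405222631 0.798614718855271
```

drive_tool --series '[2,-30,0,0,0,0,0.35,5,-75,0,0,0,0,0.35,8,-125,-5,0,0,0,0.35,11,-170,-15,0,0,0,0.35,13.5,-208,-27,0,0,0,0.35,15,-232,-40,0,0,0,0.35,15.7,-242.2,-52,0,0,0,0.35,15.7,-242.2,-64,0,0,0,0.35,15.7,-242.2,-72,0,0,0,0.35,15.7,-242.2,-75,0,0,0,0.35]'

```text
time_s: 19.35
position: [530.0, -184.3, 67.0]
tcp_rot: [-3.041, -0.786, 0.002]
force: [0.2, 0.5, -0.6]
gripper_width: 0.649
grip_force: 0.0
```

drive_tool --series '[0,0,-2,0,0,0,0.35,0,0,-10,0,0,0,0.35,0,0,-22,0,0,0,0.35,0,0,-36,0,0,0,0.35,0,0,-48,0,0,0,0.35,0,0,-56,0,0,0,0.35,0,0,-60,0,0,0,0.35,0,0,-62.3,0,0,0,0.35,0,0,-62.3,0,0,0,0.35,0,0,-62.3,0,0,0,0.4]'

```text
time_s: 20.6
position: [530.9, -185.6, 5.9]
tcp_rot: [3.042, 0.784, 0.001]
force: [-0.1, 0.0, -0.9]
gripper_width: 0.6
grip_force: 0.0
```

drive_tool --series '[0,0,0,0,0,0,0.5,0,0,0,0,0,0,0.6,0,0,0,0,0,0,0.75,0,0,0,0,0,0,0.75,0,0,0,0,0,0,0.75,0,0,0,0,0,0,0.75,0,0,1,0,0,0,0.75,0,0,5,0,0,0,0.75,0,0,12,0,0,0,0.75,0,0,22,0,0,0,0.75]' --newtons 30

```text
time_s: 21.85
position: [530.1, -185.3, 27.6]
tcp_rot: [-3.041, -0.784, 0.001]
force: [-0.1, -0.5, -1.1]
gripper_width: 0.416
grip_force: 30.1
```

The case is held at about 36 mm opening. I lift it clear of the shaft and carry it to the holder with a +0.764 rad turn.

drive_tool --series '[0,0,15,0,0,0,0.75,0,0,45,0,0,0,0.75,0,8,80,0,0,0.05,0.75,-2,35,100,0,0,0.14,0.75,-4,80,105,0,0,0.25,0.75,-5,130,105,0,0,0.36,0.75,-7,182,105,0,0,0.47,0.75,-9,234,100,0,0,0.58,0.75,-11,286,90,0,0,0.68,0.75,-13,336,75,0,0,0.74,0.75]'

```text
time_s: 23.1
position: [518.4, 152.4, 104.0]
tcp_rot: [2.549, 1.834, 0.005]
force: [0.4, -0.1, -0.9]
gripper_width: 0.413
grip_force: 30.1
```

drive_tool --series '[-1,35,-10,0,0,0.015,0.75,-1.7,56,-20,0,0,0.024,0.75,-1.9,65,-28,0,0,0.024,0.75,-1.9,67.2,-36,0,0,0.024,0.75,-1.9,67.2,-42,0,0,0.024,0.75,-1.9,67.2,-45,0,0,0.024,0.75,-1.9,67.2,-45,0,0,0.024,0.75,-1.9,67.2,-45,0,0,0.024,0.75,-1.9,67.2,-45,0,0,0.024,0.75,-1.9,67.2,-45,0,0,0.024,0.75]'

```text
time_s: 24.35
position: [515.7, 217.7, 57.7]
tcp_rot: [2.53, 1.862, 0.001]
force: [0.2, -1.1, -0.5]
gripper_width: 0.415
grip_force: 30.1
```

```bash
python3 - <<'E'
from mag import *
s=manip.sense();p=np.array(s["position"]);R=cv2.Rodrigues(np.array(s["tcp_rot"],float))[0]
print(s["time_s"],p.round(1),np.degrees(np.arctan2(R[1,1],R[0,1])),np.round(s["force"],1))
h=np.array([515.6,217.7]);a=np.radians(72.6);ly=np.array([np.cos(a),np.sin(a)]);lx=np.array([ly[1],-ly[0]])
for n in("side","top"):
    im,W,d=cam(n);np.savez(n+"p.npz",im=im,W=W)
    L=np.dstack([(W[...,:2]-h)@lx,(W[...,:2]-h)@ly,W[...,2]])
    m=(L[...,2]>52)&(L[...,2]<76)&(abs(L[...,0])<32)&(abs(L[...,1])<60);q=L[m]
    print(n,len(q))
    for lo in range(-52,52,8):
        z=q[(q[:,1]>=lo)&(q[:,1]<lo+8)]
        if len(z):print(lo,len(z),np.percentile(z[:,0],[2,98]).round(0),np.percentile(z[:,2],[5,50,95]).round(0))
    print("yext",np.percentile(q[:,1],[1,99]).round(1) if len(q) else 0)
im=np.load("sidep.npz")["im"];cv2.imwrite("pics/pre.png",cv2.resize(im[180:300,210:350],None,fx=4,fy=4,interpolation=cv2.INTER_CUBIC))
E
```

```text
24.35 [515.7 217.7  57.7] -17.304430749169835 [ 0.2 -1.1 -0.5]
side 513
-44 7 [-20. -17.] [63. 67. 71.]
-36 7 [-19.   8.] [63. 64. 71.]
-28 15 [-20.  12.] [63. 67. 74.]
-20 3 [-18.   7.] [63. 65. 72.]
-12 22 [-31.  19.] [69. 73. 74.]
-4 45 [-31.  18.] [68. 72. 75.]
4 107 [-29.  23.] [64. 72. 75.]
12 65 [-19.  15.] [65. 72. 75.]
20 77 [-19.  15.] [64. 72. 74.]
28 80 [-20.  16.] [65. 72. 74.]
36 85 [-19.  17.] [62. 70. 74.]
yext [-37.   41.6]
top 41
-44 4 [ 4. 12.] [70. 71. 74.]
-36 20 [-0. 15.] [67. 71. 75.]
-28 17 [-6. 13.] [69. 73. 75.]
yext [-37.7 -21.5]
```

View pics/pre.png

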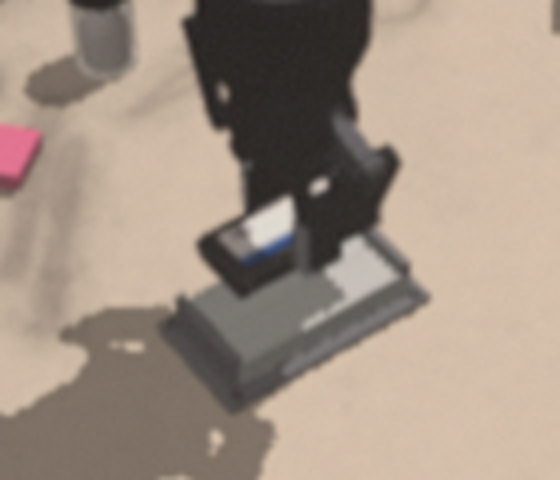

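The case hangs level over the holder, centred along it (ends at about ±41) and square to it; its label is at crop (260,235). Lowering gently.

drive_tool --series '[0,0,-4,0,0,0,0.75,0,0,-12,0,0,0,0.75,0,0,-20,0,0,0,0.75,0,0,-27,0,0,0,0.75,0,0,-32,0,0,0,0.75,0,0,-35,0,0,0,0.75,0,0,-36.5,0,0,0,0.75,0,0,-37,0,0,0,0.75,0,0,-37.5,0,0,0,0.75,0,0,-37.5,0,0,0,0.75]'

```text
time_s: 25.7
position: [515.5, 217.7, 21.2]
tcp_rot: [-2.53, -1.862, 0.001]
force: [-2.9, -0.6, 7.0]
gripper_width: 0.411
grip_force: 34.2
```

Contact at 7 N, so the case is seated. Now I release gently and withdraw.

drive_tool --series '[0,0,0.6,0,0,0,0.75,0,0,0.8,0,0,0,0.55,0,0,0.8,0,0,0,0.5,0,0,0.8,0,0,0,0.4,0,0,0.8,0,0,0,0.3,0,0,2,0,0,0,0.3,0,0,10,0,0,0,0.3,0,0,25,0,0,0,0.3,0,0,50,0,0,0,0.3,0,0,85,0,0,0,0.3]'

```text
time_s: 26.95
position: [515.1, 217.5, 106.1]
tcp_rot: [-2.53, -1.862, 0.001]
force: [1.0, 0.2, 0.4]
gripper_width: 0.701
grip_force: 0.0
```

drive_tool --series '[-20,-10,20,0,0,0.1,0.4,-45,-30,40,0,0,0.25,0.6,-75,-60,55,0,0,0.4,0.8,-100,-90,60,0,0,0.55,1,-120,-115,60,0,0,0.7,1,-130,-125,60,0,0,0.81,1,-130,-125,60,0,0,0.81,1,-130,-125,60,0,0,0.81,1,-130,-125,60,0,0,0.81,1,-130,-125,60,0,0,0.81,1]'

```text
time_s: 28.2
position: [385.9, 93.1, 165.0]
tcp_rot: [-1.592, -2.708, 0.0]
force: [-0.1, -0.1, -0.1]
gripper_width: -0.002
grip_force: 0.0
```

```bash
python3 - <<'E'
from mag import *
s=manip.sense();p=np.array(s["position"]);R=cv2.Rodrigues(np.array(s["tcp_rot"],float))[0]
print(s["time_s"],p.round(1),np.degrees(np.arctan2(R[1,1],R[0,1])),np.round(s["q"],2))
h=np.array([515.6,217.7]);a=np.radians(72.6);ly=np.array([np.cos(a),np.sin(a)]);lx=np.array([ly[1],-ly[0]])
o=np.array([486.2,-110.1]);a=np.radians(119);u=np.array([np.cos(a),np.sin(a)]);v=np.array([-u[1],u[0]])
im,W,d=cam("top");im2,W2,_=cam("side")
for w,n in((W,"top"),(W2,"side")):
    L=np.dstack([(w[...,:2]-h)@lx,(w[...,:2]-h)@ly,w[...,2]])
    m=(L[...,2]>31)&(L[...,2]<45)&(abs(L[...,0])<40)&(abs(L[...,1])<60);rect(L[m],n+" case in holder")
    L=np.dstack([(w[...,:2]-o)@u,(w[...,:2]-o)@v,w[...,2]])
    for y in(-24,0,24):print(y,[round(float(np.nanmedian(L[...,2][(abs(L[...,0]-x)<3)&(abs(L[...,1]-y)<10)]))) for x in(-22,-16,-10,-4,4,10,16,22)])
c=np.hstack([cv2.resize(im[195:285,330:420],(400,400),interpolation=cv2.INTER_CUBIC),cv2.resize(im2[130:200,345:415],(400,400),interpolation=cv2.INTER_CUBIC)])
cv2.imwrite("pics/mg.png",cv2.convertScaleAbs(c,alpha=1.5))
E
```

```text
28.2 [385.9  93.1 165. ] 29.115384651285606 [ 0.13 -0.06  2.2   0.    1.01 -0.38]
top case in holder 431 [-2.5 -1.2] long 101.7 short 36.9 yaw 89.7 zmed 35.4
-24 [51, 35, 36, 40, 41, 44, 41, 38]
0 [31, 36, 38, 38, 42, 43, 36, 18]
24 [53, 34, 38, 39, 42, 43, 39, 39]
side case in holder 661 [-1.1 -1.3] long 100.6 short 44.3 yaw 87.6 zmed 35.9
  return np.nanmean(a, axis, out=out, keepdims=keepdims)
Traceback (most recent call last):
ValueError: cannot convert float NaN to integer
```

```bash
python3 - <<'E'
from mag import *
h=np.array([515.6,217.7]);a=np.radians(72.6);ly=np.array([np.cos(a),np.sin(a)]);lx=np.array([ly[1],-ly[0]])
im,W,d=cam("top");im2,W2,_=cam("side")
for w,n in((W,"top"),(W2,"side")):
    L=np.dstack([(w[...,:2]-h)@lx,(w[...,:2]-h)@ly,w[...,2]])
    m=(L[...,2]>32.5)&(L[...,2]<42)&(abs(L[...,0])<30)&(abs(L[...,1])<46)
    k,l,s,_=cv2.connectedComponentsWithStats(cv2.morphologyEx(m.astype(np.uint8),cv2.MORPH_OPEN,np.ones((3,3),np.uint8)));i=1+np.argmax(s[1:,4]);rect(L[l==i],n+" case in holder")
    m=(L[...,2]>18)&(L[...,2]<33)&(abs(L[...,0])<34)&(abs(L[...,1])<60);print("plinth",np.percentile(L[m],[1,99],axis=0).round(1).tolist())
c=np.hstack([cv2.resize(im[195:285,330:420],(400,400),interpolation=cv2.INTER_CUBIC),cv2.resize(im2[130:200,345:415],(400,400),interpolation=cv2.INTER_CUBIC)])
c=cv2.convertScaleAbs(c,alpha=1.5);c[:120,:160]=cv2.resize(im[210:255,212:272],(160,120),interpolation=cv2.INTER_CUBIC)
cv2.imwrite("pics/mg.png",c)
E
```

```text
top case in holder 278 [-2.3  4.2] long 77.3 short 35.2 yaw 88.8 zmed 35.6
plinth [[-24.9, -52.6, 18.4], [24.9, 52.6, 32.9]]
side case in holder 630 [-1.2  0.2] long 82.3 short 38.9 yaw 88.9 zmed 36.1
plinth [[-24.2, -55.1, 18.2], [25.2, 50.9, 32.7]]
```

View pics/mg.png

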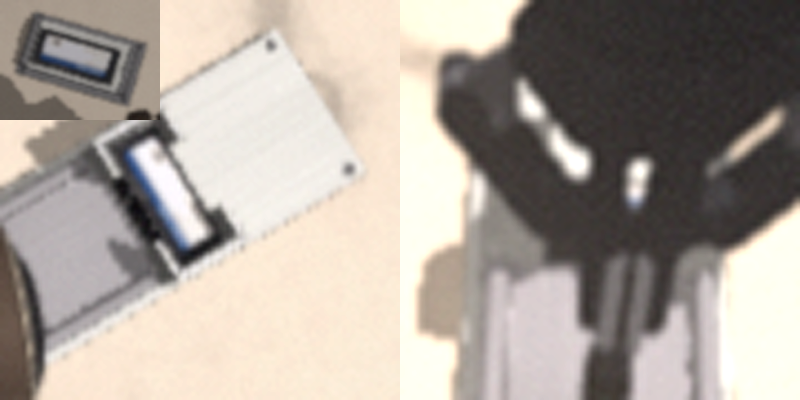

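The case is flat on the holder, within about 2 mm of centre (top at 35.6; see the inset at (80,55)). The stack in the shaft is still tilted, high on the +x side. I'll settle it with a light press from above using shut fingers.

drive_tool --series '[10,-20,0,0,0,0,1,30,-60,-5,0,0,0,1,52,-105,-10,0,0,0,1,74,-150,-20,0,0,0,1,90,-182,-35,0,0,0,1,97.7,-197.6,-52,0,0,0,1,97.7,-197.6,-70,0,0,0,1,97.7,-197.6,-84,0,0,0,1,97.7,-197.6,-93,0,0,0,1,97.7,-197.6,-95,0,0,0,1]'

```text
time_s: 29.65
position: [482.9, -104.5, 69.4]
tcp_rot: [-1.591, -2.708, 0.0]
force: [-0.5, -0.2, 0.0]
gripper_width: -0.001
grip_force: 0.0
```

drive_tool --series '[0,0,-5,0,0,0,1,0,0,-12,0,0,0,1,0,0,-18,0,0,0,1,0,0,-23,0,0,0,1,0,0,-25,0,0,0,1,0,0,-26,0,0,0,1,0,0,-27,0,0,0,1,0,0,-28,0,0,0,1,0,0,-28,0,0,0,1,0,0,-28,0,0,0,1]'

```text
time_s: 30.9
position: [483.2, -104.8, 44.1]
tcp_rot: [-1.591, -2.707, 0.0]
force: [-6.1, 2.0, 16.2]
gripper_width: -0.001
grip_force: 8.3
```

drive_tool --series '[0.5,-0.9,0,0,0,0,1,1,-1.7,0,0,0,0,1,1.5,-2.6,0,0,0,0,1,1.9,-3.5,0,0,0,0,1,2.4,-4.4,0,0,0,0,1,2.4,-4.4,0,0,0,0,1,2.4,-4.4,0,0,0,0,1,2.4,-4.4,0,0,0,0,1,2.4,-4.4,0,0,0,0,1,2.4,-4.4,0,0,0,0,1]'

```text
time_s: 32.15
position: [483.3, -105.4, 43.8]
tcp_rot: [-1.59, -2.698, -0.005]
force: [-7.4, 13.6, 23.4]
gripper_width: 0.001
grip_force: 11.3
```

```bash
python3 - <<'E' 2>/dev/null
from h import *
o=np.array([486.2,-110.1]);a=np.radians(119);u=np.array([np.cos(a),np.sin(a)]);v=np.array([-u[1],u[0]])
for f in("top0","side0","topp","sidep"):
    w=np.load(f+".npz")["W"];L=np.dstack([(w[...,:2]-o)@u,(w[...,:2]-o)@v,w[...,2]])
    xs=list(range(-28,52,4));print(f,xs)
    for y in range(-44,45,8):
        print(y,[(lambda m:round(float(np.nanmedian(L[...,2][m]))) if m.sum() else -1)((abs(L[...,0]-x)<2)&(abs(L[...,1]-y)<4)) for x in xs])
E
```

```text
top0 [-28, -24, -20, -16, -12, -8, -4, 0, 4, 8, 12, 16, 20, 24, 28, 32, 36, 40, 44, 48]
-44 [-1, 58, 53, 48, 39, 59, 58, 49, 32, 61, 60, 60, 59, 47, 24, 23, 22, 28, 23, 25]
-36 [-1, 61, 55, 48, 48, 48, 46, 47, 47, 47, 48, 47, 62, 43, 22, 20, 22, 21, 23, 20]
-28 [-1, 60, 52, 48, 49, 49, 49, 47, 47, 49, 48, 47, 63, 44, 18, 15, 20, 20, 20, 19]
-20 [-1, -1, 46, 47, 47, 46, 50, 45, 49, 49, 48, 40, 30, 20, 18, 19, 18, 17, 17, 19]
-12 [7, -1, -1, 49, 49, 49, 46, 48, 49, 48, 47, 44, 25, 19, 18, 18, 18, 18, 20, 19]
-4 [9, -1, -1, 48, 47, 48, 47, 47, 46, 47, 48, 39, 18, 18, 19, 21, 19, 19, 18, 16]
4 [7, -1, 45, 47, 48, 49, 49, 48, 49, 47, 49, 44, 31, 18, 16, 18, 17, 17, 18, 18]
12 [8, -1, 48, 47, 47, 47, 47, 48, 47, 47, 47, 39, 22, 20, 18, 20, 17, 19, 18, 20]
20 [7, 57, 53, 49, 48, 47, 46, 47, 48, 49, 47, 44, 18, 35, 19, 20, 22, 19, 20, 18]
28 [-1, 60, 51, 47, 46, 46, 46, 48, 47, 47, 46, 46, 61, 38, 18, 18, 20, 20, 16, 18]
36 [-1, 61, 55, 46, 47, 46, 48, 46, 47, 46, 47, 48, 34, 43, 26, 26, 25, 21, 25, 25]
44 [-1, 62, 58, 58, 49, 58, 63, 59, 48, 60, 61, 59, 59, 35, 18, 24, 16, 25, 21, 22]
side0
[... 2587 characters left out ...]
 20, 20, 20, 20, 20, 22, 22]
-12 [-1, 34, 37, 38, 39, -1, 41, 43, 44, 41, 37, 27, 20, 21, 20, 20, 19, 20, 21, 21]
-4 [31, -1, 37, 37, 39, 40, 41, 43, 43, 45, 39, 30, 20, 18, 19, 19, 21, 20, 20, 20]
4 [-1, -1, -1, 37, 38, 39, 41, 42, 42, 43, 41, 27, 20, 19, 19, 20, 20, 20, 19, 21]
12 [-1, -1, 36, 38, 39, 41, 41, 43, 43, 45, 37, 27, 22, 20, 20, 19, 20, 20, 20, 19]
20 [50, 52, 37, 38, 40, 40, 41, 42, 43, 44, 39, 32, 30, 36, 21, 20, 20, 19, 20, 19]
28 [64, 51, 48, 60, -1, -1, -1, -1, -1, -1, -1, 55, 39, 50, 21, 21, 19, 20, 19, 20]
36 [56, 46, 52, 37, -1, -1, -1, -1, -1, -1, -1, 34, 43, 47, 27, 23, 26, 26, 26, 26]
44 [64, 52, 51, 63, 56, 65, 62, 63, 61, 60, 61, 44, 42, 43, 27, 27, 26, 25, 10, 27]
```

The slide plate's top is at z 18.5 and reaches into the shaft, and the lower case's rear edge rests on it. That matches a tilt of about 16°. Since the rear wall is notched (|y|<22), I'll nudge the lower case a few mm in -x through the notch so that its edge drops off the plate, leaving the slide alone.

drive_tool --series '[-2.4,4.4,0,0,0,0,1,-2.4,4.4,15,0,0,0,1,-2.4,4.4,38,0,0,0,1,-8,14.5,43,0,0,0,1,-14,25.3,43,0,0,0,1,-18.9,34.2,38,0,0,0,1,-18.9,34.2,20,0,0,0,1,-18.9,34.2,2,0,0,0,1,-18.9,34.2,-12,0,0,0,1,-18.9,34.2,-18,0,0,0,1]'

```text
time_s: 33.4
position: [465.4, -74.5, 22.4]
tcp_rot: [-1.59, -2.706, 0.001]
force: [-0.3, -0.5, 0.2]
gripper_width: 0.001
grip_force: 0.0
```

drive_tool --series '[0,0,-1,0,0,0,1,1.5,-2.6,-1,0,0,0,1,2.9,-5.2,-1,0,0,0,1,3.9,-7,-1,0,0,0,1,4.8,-8.7,-1,0,0,0,1,5.3,-9.6,-1,0,0,0,1,5.8,-10.5,-1,0,0,0,1,6.3,-11.4,-1,0,0,0,1,6.3,-11.4,-1,0,0,0,1,6.3,-11.4,-1,0,0,0,1]'

```text
time_s: 34.65
position: [473.1, -86.5, 23.0]
tcp_rot: [-1.592, -2.708, 0.0]
force: [0.3, -0.7, 0.1]
gripper_width: -0.001
grip_force: 0.0
```

drive_tool --series '[-1.5,2.6,0,0,0,0,1,-4,7,0,0,0,0,1,-6.3,11.4,2,0,0,0,1,-8,14,20,0,0,0,1,-15,30,50,0,0,0,1,-30,65,85,0,0,0,1,-50,110,110,0,0,0,1,-65,155,120,0,0,0,1,-75,190,125,0,0,0,1,-75,205,125,0,0,0,1]'

```text
time_s: 35.9
position: [397.4, 120.1, 148.5]
tcp_rot: [1.588, 2.71, 0.001]
force: [0.3, -0.1, -0.1]
gripper_width: 0.001
grip_force: 0.0
```

```bash
python3 - <<'E' 2>/dev/null
from mag import *
o=np.array([486.2,-110.1]);a=np.radians(119);u=np.array([np.cos(a),np.sin(a)]);v=np.array([-u[1],u[0]])
im,w,_=cam("top");np.savez("topf.npz",im=im,W=w);L=np.dstack([(w[...,:2]-o)@u,(w[...,:2]-o)@v,w[...,2]])
xs=list(range(-32,32,4));print(xs)
for y in range(-36,37,12):
    print(y,[(lambda m:round(float(np.nanmedian(L[...,2][m]))) if m.sum() else -1)((abs(L[...,0]-x)<2)&(abs(L[...,1]-y)<6)) for x in xs])
m=(L[...,0]<150)&(L[...,0]>60)&(abs(L[...,1])<25)&(L[...,2]>48)&(L[...,2]<75);rect(L[m],"knob")
B=np.load("top0.npz")["W"]
for nm,c in dict(lens=(711,-116),tally=(733,19),obj=(708,127)).items():
    r=[np.nanmedian(W_[(np.hypot(W_[...,0]-c[0],W_[...,1]-c[1])<50)&(W_[...,2]>12)],axis=0) for W_ in(B,w)];print(nm,np.round(r[1]-r[0],1))
print(manip.sense()["time_s"])
E
```

```text
[-32, -28, -24, -20, -16, -12, -8, -4, 0, 4, 8, 12, 16, 20, 24, 28]
-36 [-1, -1, 62, 47, 36, 35, 36, 38, 39, 43, 44, 45, 42, 61, 46, 21]
-24 [9, 9, 50, 45, 36, 38, 38, 40, 42, 41, 43, 43, 39, 37, 33, 20]
-12 [8, 7, -1, 31, 36, 36, 38, 37, 39, 43, 43, 41, 39, 23, 15, 20]
0 [6, 6, -1, 32, 35, 37, 37, 41, 40, 42, 44, 43, 34, 22, 16, 20]
12 [10, 8, -1, 31, 36, 37, 38, 40, 41, 41, 43, 44, 37, 23, 19, 19]
24 [7, 6, 61, 49, 36, 36, 39, 38, 40, 42, 44, 45, 40, 43, 41, 18]
36 [-1, -1, 59, 47, 35, 36, 35, 39, 40, 41, 44, 44, 41, 61, 41, 26]
knob 52 [121.8  -0.7] long 20.1 short 16.0 yaw 0.5 zmed 59.8
lens [ 0.2 -0.4 -0.9]
tally [ 0.2 -0.1 -0.3]
obj [-0.2 -0.  -0.1]
35.95
```

The stack is still tilted, while the knob is home and the bystanders haven't moved. The nudge was short, so I repeat it a few mm deeper.

drive_tool --series '[12,-35,-5,0,0,0,1,32,-90,-20,0,0,0,1,52,-146,-40,0,0,0,1,65,-182,-60,0,0,0,1,68.7,-193.6,-78,0,0,0,1,68.7,-193.6,-95,0,0,0,1,68.7,-193.6,-108,0,0,0,1,68.7,-193.6,-118,0,0,0,1,68.7,-193.6,-124,0,0,0,1,68.7,-193.6,-125.5,0,0,0,1]'

```text
time_s: 37.2
position: [466.7, -74.9, 22.3]
tcp_rot: [-1.591, -2.709, 0.0]
force: [-0.6, 0.2, -0.1]
gripper_width: 0.001
grip_force: 0.0
```

drive_tool --series '[2.4,-4.4,0,0,0,0,1,4.8,-8.7,0,0,0,0,1,6.3,-11.4,0,0,0,0,1,6.8,-12.2,0,0,0,0,1,7.3,-13.1,0,0,0,0,1,7.8,-14,0,0,0,0,1,8.2,-14.9,0,0,0,0,1,8.7,-15.7,0,0,0,0,1,8.7,-15.7,0,0,0,0,1,8.7,-15.7,0,0,0,0,1]'

```text
time_s: 38.45
position: [473.5, -87.9, 21.5]
tcp_rot: [-1.591, -2.702, -0.003]
force: [0.8, 11.1, 1.1]
gripper_width: -0.0
grip_force: 4.5
```

```bash
python3 - <<'E' 2>/dev/null
from mag import *
o=np.array([486.2,-110.1]);a=np.radians(119);u=np.array([np.cos(a),np.sin(a)]);v=np.array([-u[1],u[0]])
for n in("top","side"):
    im,w,_=cam(n);L=np.dstack([(w[...,:2]-o)@u,(w[...,:2]-o)@v,w[...,2]])
    xs=list(range(-48,32,4));print(n,xs)
    for y in range(-36,37,12):
        print(y,[(lambda m:round(float(np.nanmedian(L[...,2][m]))) if m.sum() else -1)((abs(L[...,0]-x)<2)&(abs(L[...,1]-y)<6)) for x in xs])
s=manip.sense();print(s["time_s"],np.round(s["position"],1),np.round(s["force"],1),((np.array(s["position"])[:2]-o)@u).round(1))
E
```

```text
top [-48, -44, -40, -36, -32, -28, -24, -20, -16, -12, -8, -4, 0, 4, 8, 12, 16, 20, 24, 28]
-36 [-1, -1, -1, -1, -1, -1, -1, -1, -1, -1, -1, -1, -1, -1, 352, 357, 357, 363, 364, 366]
-24 [-1, -1, -1, -1, -1, -1, -1, -1, -1, -1, -1, -1, 356, 358, 362, 366, 368, 370, 371, 372]
-12 [-1, -1, -1, -1, -1, -1, -1, -1, 349, 358, 359, 363, 364, 365, 370, 372, 373, 374, 374, 376]
0 [-1, -1, -1, -1, 349, 348, 354, 360, 362, 365, 367, 370, 372, 373, 373, 375, 375, 375, 376, 376]
12 [-1, -1, -1, 357, 364, 365, 368, 367, 369, 371, 372, 374, 374, 375, 376, 377, 376, 376, 375, 375]
24 [-1, -1, -1, -1, 369, 372, 375, 376, 377, 376, 375, 374, 376, 375, 376, 376, 375, 374, 373, 372]
36 [-1, -1, -1, -1, -1, 357, 373, 374, 379, 379, 379, 379, 377, 374, 374, 373, 372, 369, 367, 366]
side [-48, -44, -40, -36, -32, -28, -24, -20, -16, -12, -8, -4, 0, 4, 8, 12, 16, 20, 24, 28]
-36 [-1, -1, -1, -1, -1, -1, 36, 35, -1, -1, -1, -1, -1, 8, 195, 143, 88, 51, 59, 148]
-24 [-1, -1, -1, -1, -1, -1, 59, -1, -1, -1, -1, -1, -1, 43, 43, 40, 78, 40, 37, 20]
-12 [-1, -1, -1, -1, -1, -1, -1, -1, -1, -1, -1, -1, -1, 41, 44, 39, 31, 24, 377, 44]
0 [-1, -1, -1, -1, -1, -1, -1, -1, 38, -1, -1, 374, 375, 374, 377, 377, 79, 224, 377, 60]
12 [-1, -1, -1, -1, -1, 369, 371, 370, -1, -1, 375, 375, 377, 377, 378, 32, 36, 18, 20, 22]
24 [-1, -1, -1, -1, -1, 51, 56, -1, -1, -1, -1, -1, -1, -1, 42, 37, 40, 38, 55, 304]
36 [-1, -1, -1, -1, -1, 61, 63, 61, -1, -1, -1, -1, -1, 304, -1, 93, 91, 48, 164, 303]
38.55 [473.5 -87.9  21.5] [ 0.1 10.8  0.2] 25.6
```

drive_tool --series '[-1.5,2.6,0,0,0,0,1,-4,7,0,0,0,0,1,-8.7,15.7,2,0,0,0,1,-10,18,25,0,0,0,1,-16,32,60,0,0,0,1,-32,68,95,0,0,0,1,-52,112,120,0,0,0,1,-67,160,140,0,0,0,1,-75,205,150,0,0,0,1,-75,240,150,0,0,0,1]'

```text
time_s: 39.8
position: [400.3, 151.0, 173.9]
tcp_rot: [1.589, 2.707, 0.003]
force: [0.9, 0.2, 0.2]
gripper_width: 0.0
grip_force: 0.0
```

```bash
python3 - <<'E' 2>/dev/null
from mag import *
o=np.array([486.2,-110.1]);a=np.radians(119);u=np.array([np.cos(a),np.sin(a)]);v=np.array([-u[1],u[0]])
P=[]
for n in("top","side"):
    im,w,_=cam(n);L=np.dstack([(w[...,:2]-o)@u,(w[...,:2]-o)@v,w[...,2]]);P.append(im)
    xs=list(range(-32,32,4));print(n,xs)
    for y in range(-24,25,12):
        print(y,[(lambda m:round(float(np.nanmedian(L[...,2][m]))) if m.sum() else -1)((abs(L[...,0]-x)<2)&(abs(L[...,1]-y)<6)) for x in xs])
s=manip.sense();print(s["time_s"],np.round(s["force"],1))
c=np.hstack([cv2.resize(P[0][210:265,340:395],(400,400),interpolation=cv2.INTER_CUBIC),cv2.resize(P[1][135:185,352:402],(400,400),interpolation=cv2.INTER_CUBIC)])
cv2.imwrite("pics/fin.png",cv2.convertScaleAbs(c,alpha=1.6))
E
```

```text
top [-32, -28, -24, -20, -16, -12, -8, -4, 0, 4, 8, 12, 16, 20, 24, 28]
-24 [7, 8, 42, 44, 34, 33, 35, 34, 33, 36, 35, 35, 34, 26, 30, 18]
-12 [8, 7, 10, -1, 33, 35, 34, 34, 35, 34, 35, 36, 33, 24, 18, 18]
0 [7, 8, 9, -1, 34, 37, 35, 35, 34, 34, 35, 33, 36, 24, 18, 17]
12 [7, 8, 7, -1, 34, 36, 34, 35, 34, 35, 34, 35, 33, 24, 19, 18]
24 [7, 9, 29, 50, 34, 35, 34, 34, 34, 34, 34, 35, 32, 55, 38, 18]
side [-32, -28, -24, -20, -16, -12, -8, -4, 0, 4, 8, 12, 16, 20, 24, 28]
-24 [-1, -1, -1, -1, -1, -1, -1, -1, -1, -1, -1, -1, -1, -1, -1, -1]
-12 [-1, -1, -1, -1, -1, -1, -1, -1, -1, -1, 36, 36, 35, 34, -1, -1]
0 [-1, -1, -1, -1, -1, 35, 36, 36, 35, 36, -1, -1, -1, -1, -1, -1]
12 [-1, -1, -1, 35, 35, 37, -1, -1, -1, -1, -1, -1, -1, -1, 18, 20]
24 [-1, 64, 63, -1, -1, -1, -1, -1, -1, -1, -1, -1, 20, 22, 20, 21]
39.9 [-0.9 -0.3 -0.3]
```

View pics/fin.png

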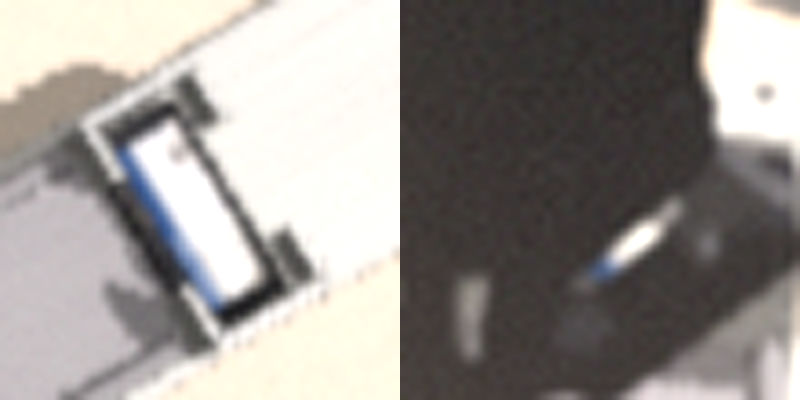

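The stack now lies flat: its top reads 34 everywhere, which is two cases, and nothing sticks out onto the deck at (250,150). The loaded case is on the holder and the robot is clear, so I'm handing in.

```bash
python3 -c "
from cell import manip
print(manip.job_done())"
```

```text
the job is handed in; nothing more can be done
None
```

The job is handed in at about 40 s; no verdict came back. The slide was pushed once to its stop and let go, and it snapped home by itself. The case that came out lies flat on the holder, about 2 mm off centre. The other two cases stuck tilted after the slide returned, so I pressed and nudged them with the shut fingers, and they now lie flat in the shaft. The things standing near had not moved when I compared them about 4 s before the end.

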